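Open the hold-down screw on the clamped timber

ROBOT

A 6-joint arm with a two-finger parallel gripper is mounted at the origin on the work surface. World frame = base frame: x ahead of the robot, y to its left, z up, the work surface at z = 0. Lengths are in m, angles in rad, forces in N, time in s.
With the tool pointing down it reaches from about 0.25 to 0.725 m from the base axis. Payload 4 kg.
Tool frame: the origin (TCP) lies at the very end of the fingers, on their centre line; the grasp point (between the pads) lies robot.tcp_to_grasp behind it (robot.tcp_to_grasp is the distance from the TCP to the grasp point, in m); z points along the fingers, x is the direction in which the jaws open and shut, and the axes are right-handed (so a half turn about z gives the same grasp; the last joint's range is limited). The gripper opens to 85 mm and grips with 20 to 120 N. Pads are 22 mm wide; open, the fingers measure 114 mm over their backs; the gripper's body (76 mm by 85 mm) begins 54 mm behind the grasp point. The pads swing forward as they close: fully open they stand 13 mm farther back than shut.
Start: joints at [-1.218, 0.241, 0.005, 1.335, 0, 1.571], TCP at [0.173, -0.469, 0.193] pointing down, gripper open.
Joint ranges: [-2.72, 2.72], [-1.05, 1.87], [-1.09, 1.28], [-1.99, 2.15], [-1.42, 1.44], [-3.14, 3.14]. Speed limits (rad/s): [2.79, 2.79, 3.14, 3.14, 3.14, 3.14].

INTERFACE

Orientations are given as a unit quaternion [x, y, z, w].
In Python, from workcell import monitor, optics, robot gives the robot as it stands.
- The arm moves only by the tool arm_command, never from a script. Its argument "deltas" is a list of rows, each a list of 5 numbers: the closure, from -1 (fully open) to 1 (shut), then the shift along the tool's x, y, z in cm, then the turn about the tool's z in degrees. A call has 1 to 20 rows; each row shifts and turns the commanded pose from where the row before left it, along the tool's axes as they then stand; what a row does not reach is not made up. A row lasts 1/10 s, in which the tool goes at most 50 mm and 8.59 degrees, less where a joint would pass 70% of its speed; a pose out of reach is approached as far as the arm can. A call is refused whole if a number of a shift passes 5 or a number of a turn 8.59, either way. A call with a gripper value outside its range is refused whole. The fingers move at their own pace and stop on an object; "squeeze" is the grip in N (left out, the last holds). Time passes only in rows, so rows that do not move let the fingers close. It gives the time, the measured TCP pose, the force and the opening at its end, in the units of the state.
- monitor.state(): the state, without advancing time (a new reading comes with each control period).
- optics.read_camera(name): name is "side" or "top" or "wrist"; returns (picture, depth): 480x640x3 uint8, red, green, blue; 480x640 float32, m along the optical axis (not along the pixel's ray), 0 where there is no reading.
- optics.camera_info(name): a dict with "vertical_fov" (degrees; the focal length in pixels is half the picture's height over the tangent of half this angle, whatever the lens; pixels are square), "cx", "cy" (the principal point, pixels), "rvec" (rotation vector, rad) and "tvec" (3), from world to camera coordinates, as OpenCV has them; the wrist camera has in their place "hand_eye" (4x4, takes a point from camera to tool coordinates, whose origin is the TCP and whose axes are the tool frame's). Camera axes: x right, y down, z forward; pixel columns grow to the right and rows downward; lengths in m; the calibration is good to about 2 mm. The wrist camera is an equidistant fisheye: a pixel r from the principal point sees the ray r / f radians off the axis. A picture is of the moment at which its call begins: read the wrist's pose just before it. camera_info takes no time and is no camera call.
- robot.hand_in(): hands the job in, once; it reports no verdict.
The state is a dict: "t": time; "joints": joint angles; "qvel": joint speeds; "joint_efforts": joint torques, N m; "ee_pos": TCP position; "ee_rot": TCP orientation; "wrist_force": force on the tool from outside, world axes, zero at the start; "wrist_torque": the same for the moment, N m; "grip_width": finger opening in m.
Only numpy, scipy, OpenCV 4.12 (cv2) and the standard library are available. Lean on these libraries where they do the work, as an engineer would, in place of code of your own. Each camera call takes 0.05 s, during which the arm holds its last target.

TASK

Beside the mitre saw stand two small hold-down clamps with black handwheels. Unscrew the one that holds the piece of timber, turning its handwheel anticlockwise and letting your hand rise with the stem, until its foot stands a good 10 mm clear of the wood; then let go. Leave the timber lying where it is, and do not turn the wheel of the empty clamp.

Things in the scene. Friction and masses are not known exactly. Their poses are not given: they have to be found in the camera images.
- work_wheel_mid (a point): Centre of the black handwheel of the clamp holding the timber: on the upright stem axis, half-way up the rim, 168 mm above the table at the start. The wheel is level, 62 mm outside diameter, round rim 11 mm thick, three spokes; x along a spoke, z up. Grip it from above across its diameter, in any direction: the boss and arm below it end 38 mm lower. Turns with 0.2 N m friction, stays where left.
- work_stem (a joint): Rise of that clamp's stem (m), equal to the gap between foot and timber: 0 at the start, 0.030 at the upper stop. Wheel and stem rise together, 10 mm per radian (57 degrees) turned anticlockwise seen from above; no turning the other way at the start. Clamp: grey metal, bolted down, base 150 x 120 x 12 mm, rear column and 40 mm wide arm 121 mm high, rubber foot 32 mm across.
- timber_mid (a point): Centre of the piece of light timber, 60 mm (x) by 220 mm (y) by 34 mm high, lying loose on the base plate under the foot of the working clamp and sticking out on both sides. Its long side is y.
- spare_wheel_mid (a point): Centre of the same handwheel on the second, empty clamp, which is alike but has no timber under its foot and stands 8 mm further open. To be left alone.
There are look-alikes about, which are no part of the job. Leave any blue or orange look-alike of the part that bears work_wheel_mid alone.

How it is judged:
By the outcome, as a careful person would: the job done as asked, in the order asked, and still so for the second after the job is handed in, with the robot touching nothing.
It also fails if it takes over 38 s, if anything falls off the work surface, if the arm or the gripper's body presses on something with over 40 N, if the wrist force passes 120 N, or if a joint passes its speed limit or range.

## Working session

There is one attempt and no reset: what is moved stays moved. The work goes in short steps, Python scripts to look and compute and a tool call to move; the robot and the scene stay as the last step left them, time stands still between calls to the robot, and variables do not carry over. Pictures are saved under pics/ and viewed, and the job is handed in when it is done.

Besides the shell and the picture viewer there is one more tool, called after "Call:" as name([rows], argument=value, ...), one row to a line, values as JSON. arm_command: Moves the arm, as the interface text tells. Its arguments: {"type":"object","properties":{"deltas":{"type":"array"},"squeeze":{"type":"number"}},"required":["deltas"]}

```bash
mkdir -p pics; ls; python3 - <<'E'
from workcell import monitor, optics, robot
import cv2
print(robot.tcp_to_grasp); print(monitor.state())
for n in ("side","top","wrist"):
    i=optics.camera_info(n); print(n,i)
    if n!="wrist":
        p,d=optics.read_camera(n); cv2.imwrite(f"pics/{n}0.png",p[:,:,::-1]); import numpy as np; np.savez(f"{n}0.npz",p=p,d=d)
E
```

```text
pics
0.0187
{'t': 0.0, 'joints': array([-1.21802269e+00,  2.41430727e-01,  3.73650508e-03,  1.33519720e+00,
        1.11118919e-05,  1.57080436e+00]), 'qvel': array([-0.00091726,  0.00084606, -0.00016472,  0.00114759, -0.00079582,
       -0.0005903 ]), 'joint_efforts': array([-5.42517209e-04, -3.72317648e+01,  2.52407598e+01,  1.68121001e-02,
       -8.47307274e-05, -4.66032631e-06]), 'ee_pos': array([ 0.17251093, -0.46854602,  0.19240886]), 'ee_rot': array([ 8.20211233e-01, -5.72059818e-01, -8.56037984e-04, -6.03810863e-04]), 'wrist_force': array([-0.12859401, -0.40147448, -0.61236026]), 'wrist_torque': array([ 0.01217713, -0.03194261,  0.0209554 ]), 'grip_width': 0.08508445045954624}
side {'vertical_fov': 55.8829372716337, 'cx': 319.2765527004466, 'cy': 239.89698338996027, 'rvec': array([ 0.4076995 , -2.81940851,  1.05832782]), 'tvec': array([0.38008447, 0.2161295 , 0.73904863])}
top {'vertical_fov': 54.131327515442734, 'cx': 305.9359346435088, 'cy': 246.60041038782637, 'rvec': array([ 2.16557843, -2.05689989,  0.20755521]), 'tvec': array([-0.07837214,  0.45309049,  0.94322879])}
wrist {'vertical_fov': 65.70646984690485, 'cx': 320.913151891125, 'cy': 232.80282414025623, 'hand_eye': array([[ 9.99999624e-01, -5.47436670e-04, -6.73137986e-04,
        -9.58904691e-04],
       [ 7.13762073e-04,  9.60144904e-01,  2.79501795e-01,
        -6.97058872e-02],
       [ 4.93300475e-04, -2.79502170e-01,  9.60144934e-01,
        -1.81400011e-01],
       [ 0.00000000e+00,  0.00000000e+00,  0.00000000e+00,
         1.00000000e+00]])}
```

View pics/side0.png

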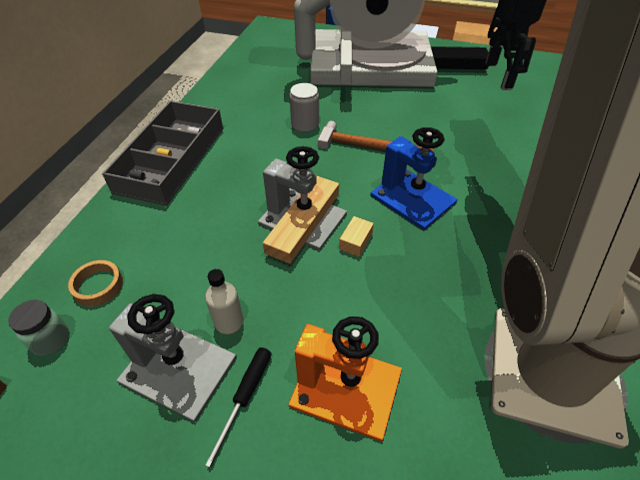

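View pics/top0.png

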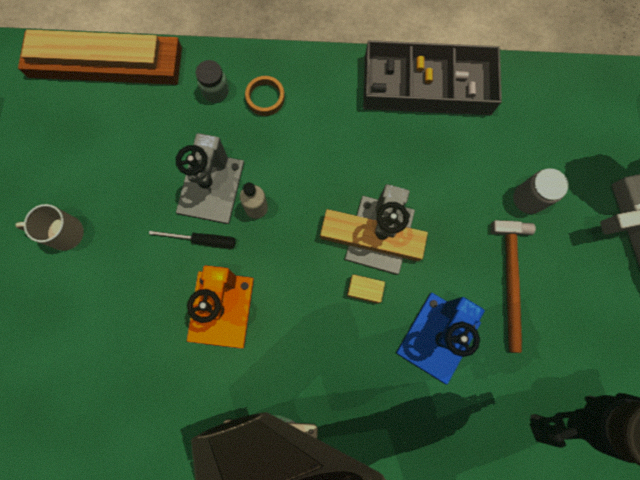

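The top view shows four clamps, by wheel pixel: grey with timber (392,218), grey and empty (192,160), orange (204,306) and blue (462,339). The grey one at (392,218) fits, because the timber lies under its foot. In the side view its wheel is at (302,158). Next I'll measure it and check a crop.

```bash
cat > h.py <<'E'
import numpy as np, cv2
from workcell import optics
def cam(n):
    i=optics.camera_info(n); f=240/np.tan(np.radians(i["vertical_fov"]/2))
    K=np.array([[f,0,i["cx"]],[0,f,i["cy"]],[0,0,1]]); R=cv2.Rodrigues(i["rvec"])[0]; return K,R,np.array(i["tvec"])
def ray(n,uv):
    K,R,t=cam(n); return -R.T@t, R.T@np.linalg.inv(K)@np.array([uv[0],uv[1],1.])
def plane(n,uv,z):
    o,d=ray(n,uv); return o+d*(z-o[2])/d[2]
def proj(n,X):
    K,R,t=cam(n); p=K@(R@X+t); return p[:2]/p[2]
def rim(n,p,c,h=26,thr=45):
    c=np.array(c); x0,y0=c-h; g=p[y0:y0+2*h,x0:x0+2*h].max(2)
    m=(g<thr).astype(np.uint8)
    k,l,s,_=cv2.connectedComponentsWithStats(m)
    b=1+np.argmax(s[1:,4]); return m*255,(l==b).astype(np.uint8),(x0,y0)
E
python3 - <<'E'
from h import *
for n,c,h in (("top",(392,218),26),("side",(302,158),26)):
    p=np.load(n+"0.npz")["p"]; d=np.load(n+"0.npz")["d"]
    m,b,(x0,y0)=rim(n,p,c,h)
    crop=cv2.resize(p[c[1]-50:c[1]+50,c[0]-50:c[0]+50,::-1],(400,400),interpolation=2)
    mm=cv2.resize(np.dstack([m,b*255,b*255]),(400,400),interpolation=0)
    cv2.imwrite(f"pics/crop_{n}.png",np.hstack([crop,mm]))
    print(n,plane(n,c,.168), cam(n)[0][0,0])
E
cd pics; python3 -c "
import cv2,numpy as np
cv2.imwrite('crops.png',cv2.resize(np.vstack([cv2.imread('crop_top.png'),cv2.imread('crop_side.png')]),(600,600)))"
```

```text
top [ 0.49408127 -0.21379802  0.168     ] 469.69500877524894
side [ 0.49208955 -0.21145179  0.168     ] 452.4888875031597
```

View pics/crops.png

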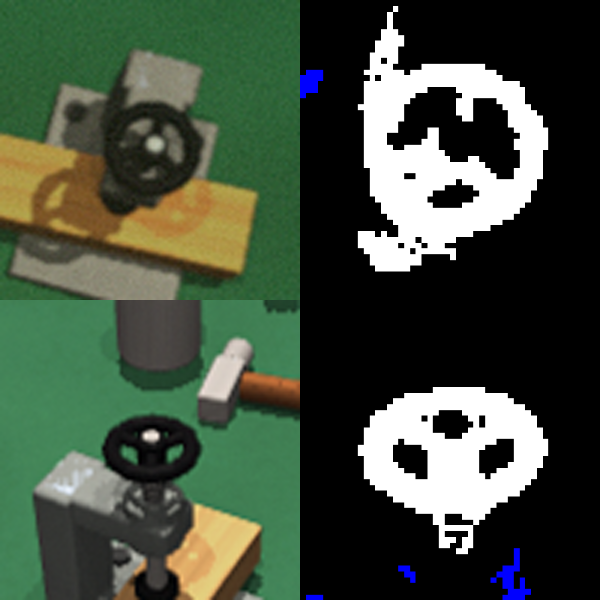

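The crop confirms it: a grey clamp with a black wheel, and timber under its foot. The rim centres are about (392.7,217.7) in the top view and (302.5,158.5) in the side view. I'll refine these by triangulating and with a depth circle fit.

```bash
python3 - <<'E'
from h import *
a=(392.7,217.7);b=(302.5,158.5)
for n,c in(("top",a),("side",b)): print(n,plane(n,c,.168))
P=[ray("top",a),ray("side",b)]
A=np.zeros((3,3));v=np.zeros(3)
for o,d in P:
    d=d/np.linalg.norm(d);M=np.eye(3)-np.outer(d,d);A+=M;v+=M@o
print("tri",np.linalg.solve(A,v))
for n in("top","side"):
    z=np.load(n+"0.npz");p,d=z["p"],z["d"];K,R,t=cam(n)
    V,U=np.mgrid[:480,:640];X=np.stack([(U-K[0,2])/K[0,0]*d,(V-K[1,2])/K[0,0]*d,d],-1)
    W=(X-t)@R
    c0=np.array([.493,-.213])
    r=np.linalg.norm(W[...,:2]-c0,axis=-1)
    m=(r<.045)&(r>.02)&(d>0)&(abs(W[...,2]-.168)<.014)&(p.max(2)<60)
    q=W[m]; xy=q[:,:2].astype(np.float32)
    (cx,cy),rad=cv2.minEnclosingCircle(xy)
    s=np.linalg.lstsq(np.c_[2*xy,np.ones(len(xy))],(xy**2).sum(1),rcond=None)[0]
    print(n,m.sum(),"enc",cx,cy,rad,"fit",s[:2],np.sqrt(s[2]+s[0]**2+s[1]**2),"z",np.percentile(q[:,2],[5,50,95]))
    # clutter above 0.1 near
    # timber top centre
    hsv=cv2.cvtColor(p,cv2.COLOR_RGB2HSV)
    rr=np.linalg.norm(W[...,:2]-c0,axis=-1)
    tm=(rr<.16)&(abs(W[...,2]-.046)<.006)&(hsv[...,0]<30)&(hsv[...,1]>80)&(d>0)
    tq=W[tm][:,:2].astype(np.float32)*1000; print("timber",tm.sum(),cv2.minAreaRect(tq),np.median(W[tm][:,2]))
E
```

```text
top [ 0.49472649 -0.21509222  0.168     ]
side [ 0.49075141 -0.21032244  0.168     ]
tri [ 0.49436161 -0.2160357   0.16339134]
top 432 enc 0.49548017978668213 -0.2127828598022461 0.030557721853256226 fit [ 0.49407148 -0.212575  ] 0.025591359818510483 z [0.170588   0.17387312 0.17653104]
timber 2547 ((452.9564208984375, -188.7175750732422), (220.19839477539062, 140.99610900878906), 79.83226013183594) 0.046921119927797336
side 355 enc 0.4919828772544861 -0.21171319484710693 0.030227888375520706 fit [ 0.49155315 -0.21025871] 0.025368200003102935 z [0.16758786 0.17269619 0.17521897]
timber 2097 ((488.4374084472656, -194.70156860351562), (220.4967498779297, 60.502777099609375), 79.74473571777344) 0.046482274759365776
```

Depth and rays agree on the centre at about (0.493,-0.213), with rim radius about 30 mm and a top height of 0.173, which fits a mid-height of 0.168. The timber measures 60.5 x 220.5. I'll rise, then fly to a hover above the wheel.

Call:
arm_command([
  [-1,0,0,-3,0],
  [-1,0,-1,-3,0],
  [-1,-1.3,-3.8,0,0],
  [-1,-1.3,-3.8,0,0],
  [-1,-1.3,-3.8,0,0],
  [-1,-1.3,-3.8,0,0],
  [-1,-1.3,-3.8,0,0],
  [-1,-1.3,-3.8,0,0],
  [-1,-1.3,-3.8,0,0],
  [-1,-1.3,-3.8,0,0],
  [-1,-1.3,-3.8,0,0],
  [-1,-1.3,-3.7,0,0],
  [-1,0,0,0,0],
  [-1,0,0,0,0],
])

```text
t: 1.5
ee_pos: [0.4929, -0.212, 0.2524]
ee_rot: [0.821, -0.571, -0.001, 0.0]
wrist_force: [-0.1, -0.5, 0.4]
grip_width: 0.0852
```

```bash
cat >> h.py <<'E'
from scipy.spatial.transform import Rotation as Rn
def wray(uv,s):
    i=optics.camera_info("wrist"); f=240/np.tan(np.radians(i["vertical_fov"]/2)); H=i["hand_eye"]
    e=np.array([uv[0]-i["cx"],uv[1]-i["cy"]]); r=np.hypot(*e); th=r/f
    d=np.array([*(np.sin(th)*e/max(r,1e-9)),np.cos(th)])
    R=Rn.from_quat(s["ee_rot"]).as_matrix()
    return R@H[:3,3]+s["ee_pos"], R@H[:3,:3]@d
def wplane(uv,z,s):
    o,d=wray(uv,s); return o+d*(z-o[2])/d[2]
E
python3 - <<'E'
from h import *
from workcell import monitor
s=monitor.state(); p,d=optics.read_camera("wrist")
np.savez("w1.npz",p=p,d=d,**{k:s[k] for k in("ee_rot","ee_pos")})
cv2.imwrite("pics/w1.png",p[:,:,::-1]); print(s)
E
```

```text
{'t': 1.5, 'joints': array([-4.05856062e-01,  3.01166622e-01,  2.38568914e-01,  1.51018790e+00,
       -3.85338743e-04,  2.38077921e+00]), 'qvel': array([-0.03547693, -0.02094649, -0.01179519,  0.0033656 , -0.00146157,
        0.0017727 ]), 'joint_efforts': array([ 9.40519162e-01, -4.03397369e+01,  2.60640228e+01, -8.37923214e-02,
        7.39642605e-02,  1.50868372e-02]), 'ee_pos': array([ 0.49294106, -0.21196655,  0.25239759]), 'ee_rot': array([ 8.20837798e-01, -5.71160471e-01, -9.35736436e-04,  3.88364784e-04]), 'wrist_force': array([-0.08208073, -0.52538794,  0.37879818]), 'wrist_torque': array([ 0.01984946, -0.00050931, -0.01167113]), 'grip_width': 0.08518986323593504}
```

View pics/w1.png

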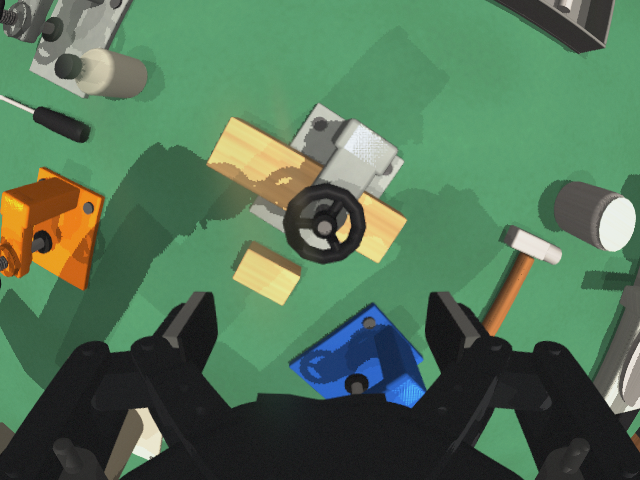

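The wrist view shows the working clamp's wheel at about (325,223), spanning 284–366 by 183–263, with timber under its foot. The blue wheel is hidden behind the gripper.

```bash
python3 - <<'E'
from h import *
s=np.load("w1.npz"); p=s["p"]
m=(p.max(2)<50).astype(np.uint8); k,l,st,ce=cv2.connectedComponentsWithStats(m[:285]); 
b=l[223,290] or l[223,288]; print(st[b])
c=max(cv2.findContours((l==b).astype(np.uint8),0,1)[0],key=cv2.contourArea)
e=cv2.fitEllipse(cv2.convexHull(c)); print(e)
W=np.array([wplane(q[0].astype(float),.168,s) for q in cv2.convexHull(c)])
print(cv2.minEnclosingCircle(W[:,:2].astype(np.float32)), wplane(e[0],.168,s),wplane((324.5,227.5),.178,s))
E
```

```text
[284 205  21  53 492]
((293.27789306640625, 232.44601440429688), (15.214910507202148, 55.49844741821289), 165.54110717773438)
((0.47983551025390625, -0.19618195295333862), 0.02096835896372795) [ 0.47827903 -0.19408998  0.168     ] [ 0.49252341 -0.21355476  0.178     ]
```

```bash
python3 - <<'E'
from h import *
s=np.load("w1.npz"); p=s["p"]
for thr in(60,75):
    m=np.zeros((480,640),np.uint8); m[175:272,276:374]=(p[175:272,276:374].max(2)<thr)
    m=cv2.morphologyEx(m,cv2.MORPH_OPEN,np.ones((3,3)))
    k,l,st,ce=cv2.connectedComponentsWithStats(m); b=1+np.argmax(st[1:,4]); print(st[b])
    c=max(cv2.findContours((l==b).astype(np.uint8),0,1)[0],key=cv2.contourArea)
    h=cv2.convexHull(c); e=cv2.fitEllipse(h)
    W=np.array([wplane(q[0].astype(float),.168,s) for q in h])
    print(e,cv2.minEnclosingCircle(W[:,:2].astype(np.float32)), wplane(e[0],.168,s))
E
```

```text
[ 284  183   81   81 3296]
((324.04547119140625, 223.091552734375), (79.72962188720703, 80.64927673339844), 81.9472885131836) ((0.49236539006233215, -0.21337196230888367), 0.030926521867513657) [ 0.4930031  -0.21309953  0.168     ]
[ 283  183   82   81 3874]
((323.82183837890625, 223.1143035888672), (79.74713897705078, 81.64379119873047), 85.80042266845703) ((0.4923165738582611, -0.2132934182882309), 0.03095531463623047) [ 0.49292934 -0.21295054  0.168     ]
```

The centre is (0.4926,-0.2132), with a radius of 30.9 mm against 31 given, and all views agree within 2 mm. I'll descend to TCP z of about 0.147 and close gently.

Call:
arm_command([
  [-1,0.1,0.05,2,0],
  [-1,0,0,3,0],
  [-1,0,0,3,0],
  [-1,0,0,2,0],
  [-1,0,0,0.6,0],
  [-1,0,0,0,0],
  [-1,0,0,0,0],
], squeeze=50)

```text
t: 2.25
ee_pos: [0.4931, -0.2148, 0.1486]
ee_rot: [0.82, -0.572, 0.001, -0.0]
wrist_force: [-0.0, -0.4, 0.7]
grip_width: 0.0854
```

Call:
arm_command([
  [-1,-0.15,0,0.2,0],
  [-1,0,0,0,0],
  [1,0,0,0,0],
  [1,0,0,0,0],
  [1,0,0,0,0],
  [1,0,0,0,0],
  [1,0,0,0,0],
  [1,0,0,0,0],
  [1,0,0,0,0],
  [1,0,0,0,0],
])

```text
t: 3.25
ee_pos: [0.4923, -0.2125, 0.1453]
ee_rot: [0.82, -0.572, 0.0, 0.0]
wrist_force: [-0.8, 0.6, -0.4]
grip_width: -0.0001
```

```bash
python3 - <<'E'
from h import *
from workcell import monitor
s=monitor.state(); p,d=optics.read_camera("wrist")
cv2.imwrite("pics/w2.png",p[:,:,::-1]); print(s)
E
```

```text
{'t': 3.25, 'joints': array([-4.07554101e-01,  3.36606211e-01,  9.65612459e-03,  1.24383035e+00,
       -2.20192506e-05,  2.38123440e+00]), 'qvel': array([ 0.00146397, -0.00018406, -0.00089207, -0.0006113 ,  0.0008552 ,
        0.00189578]), 'joint_efforts': array([ 2.56423918e-03, -4.12215793e+01,  2.46581572e+01,  1.91225678e-03,
        3.61274706e-04,  1.64835194e-05]), 'ee_pos': array([ 0.49225306, -0.21252681,  0.14529219]), 'ee_rot': array([ 8.20222713e-01, -5.72044317e-01,  9.98939371e-06,  9.19689340e-06]), 'wrist_force': array([-0.78656663,  0.62332442, -0.38093119]), 'wrist_torque': array([ 0.0234253 , -0.01984206,  0.05181829]), 'grip_width': -8.478560911796013e-05}
```

View pics/w2.png

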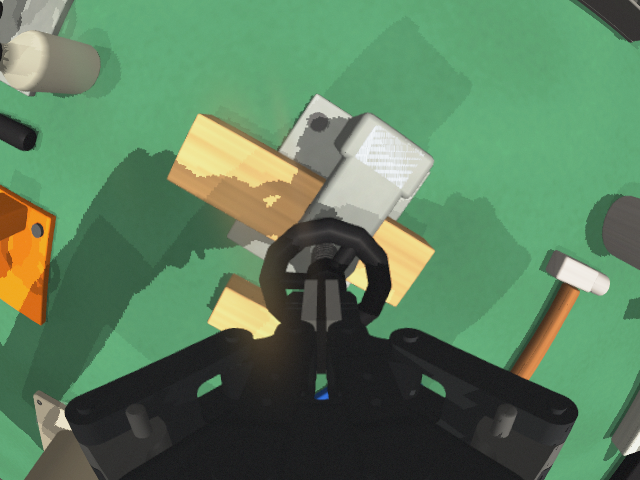

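The fingers shut fully without holding anything. They appear over the hub at (320,285). I'll look from the side and check depth.

```bash
python3 - <<'E'
from h import *
from workcell import monitor
p,d=optics.read_camera("side"); np.savez("side1.npz",p=p,d=d)
s=monitor.state(); w,wd=optics.read_camera("wrist"); np.savez("w2.npz",p=w,d=wd,**{k:s[k] for k in("ee_rot","ee_pos")})
def wpt(uv):
    o,dd=wray(uv,s); i=optics.camera_info("wrist"); R=Rn.from_quat(s["ee_rot"]).as_matrix()@i["hand_eye"][:3,:3]
    return o+dd*wd[uv[1],uv[0]]/(dd@R[:,2])
for uv in((268,270),(384,275),(325,228),(318,283),(332,283),(312,300),(330,320),(325,250),(325,262)): print(uv,wpt(uv),w[uv[1],uv[0]])
cv2.imwrite("pics/s1.png",np.hstack([cv2.resize(p[90:240,230:380,::-1],(400,400),interpolation=2),cv2.resize(w[200:360,240:400,::-1],(400,400),interpolation=2)]))
print(proj("side",np.array([.4926,-.2132,.168])),proj("side",s["ee_pos"]))
E
```

```text
(268, 270) [ 0.49146364 -0.18661533  0.17444239] [69 64 49]
(384, 275) [ 0.50701402 -0.2360179   0.17449864] [24 24 22]
(325, 228) [ 0.51850057 -0.20356408  0.17515665] [50 50 50]
(318, 283) [ 0.50059282 -0.20707858  0.19170261] [42 39 36]
(332, 283) [ 0.50283114 -0.21214105  0.19251313] [83 83 78]
(312, 300) [ 0.4999728  -0.20514179  0.20697893] [85 83 77]
(330, 320) [ 0.50200172 -0.21093681  0.22136199] [93 93 87]
(325, 250) [ 0.49961271 -0.21089613  0.1446711 ] [64 63 62]
(325, 262) [ 0.50076229 -0.21024741  0.16566128] [25 23 23]
[302.02841315 157.37815771] [302.44734506 167.1730056 ]
```

View pics/s1.png

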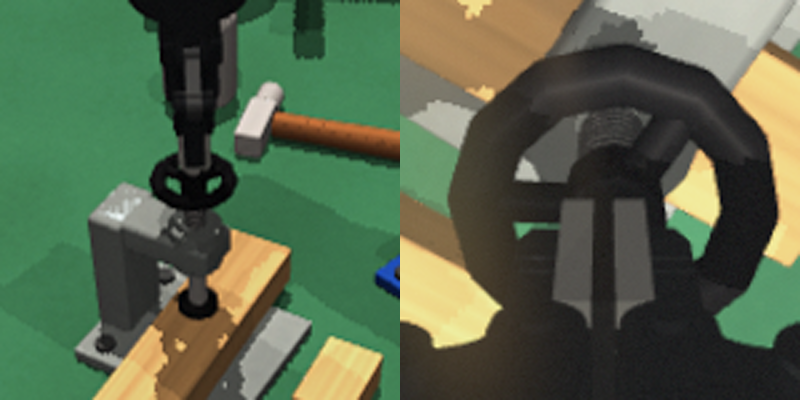

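The fingertips appear to be at z of about 0.18–0.19, while the reported TCP is 0.145, so the tips look to be about 40 mm short of it. I'll measure this from several views before moving.

```bash
python3 - <<'E'
from h import *
print("start TCP proj", proj("side",np.array([.1725,-.4685,.1924])),proj("side",np.array([.1725,-.4685,.2324])),proj("top",np.array([.1725,-.4685,.1924])))
z=np.load("side1.npz");p,d=z["p"],z["d"];K,R,t=cam("side")
for u in(298,301,303,306):
  for v in range(140,166,3):
    X=np.array([(u-K[0,2])/K[0,0],(v-K[1,2])/K[0,0],1])*d[v,u]; print(u,v,np.round((X-t)@R,3),p[v,u])
z=np.load("side0.npz")["p"]; cv2.imwrite("pics/s0g.png",cv2.resize(z[0:110,460:570,::-1],(550,550),interpolation=2))
E
```

```text
start TCP proj [489.71718394  99.79658372] [495.43315623  81.71226379] [544.48547928 407.88139254]
298 140 [ 0.488 -0.182  0.23 ] [24 24 24]
298 143 [ 0.496 -0.204  0.207] [59 58 54]
298 146 [ 0.496 -0.203  0.2  ] [65 64 60]
298 149 [ 0.497 -0.205  0.192] [70 68 64]
298 152 [ 0.496 -0.203  0.187] [74 72 67]
298 155 [ 0.498 -0.208  0.176] [6 5 6]
298 158 [ 0.498 -0.207  0.17 ] [6 4 8]
298 161 [ 0.498 -0.206  0.164] [4 1 3]
298 164 [ 0.492 -0.187  0.173] [12 13 13]
301 140 [ 0.489 -0.202  0.216] [10 10 12]
301 143 [ 0.489 -0.201  0.21 ] [10 11 12]
301 146 [ 0.489 -0.2    0.205] [13 12 14]
301 149 [ 0.489 -0.199  0.198] [ 8  9 10]
301 152 [ 0.49  -0.202  0.189] [27 26 26]
301 155 [ 0.493 -0.208  0.177] [48 46 44]
301 158 [ 0.492 -0.204  0.173] [7 5 6]
301 161 [ 0.49  -0.199  0.171] [7 6 8]
301 164 [ 0.486 -0.187  0.175] [5 5 6]
303 140 [ 0.485 -0.201  0.217] [11 12 12]
303 143 [ 0.485 -0.201  0.211] [11 13 14]
303 146 [ 0.486 -0.201  0.204] [11 12 13]
303 149 [ 0.486 -0.2    0.198] [13 13 13]
303 152 [ 0.489 -0.208  0.185] [27 27 27]
303 155 [ 0.489 -0.21   0.177] [50 49 47]
303 158 [ 0.488 -0.205  0.174] [8 9 9]
303 161 [ 0.486 -0.2    0.171] [10 10 10]
303 164 [ 0.483 -0.189  0.173] [6 6 7]
306 140 [ 0.48  -0.2    0.219] [19 20 19]
306 143 [ 0.48  -0.201  0.212] [28 27 26]
306 146 [ 0.481 -0.202  0.204] [27 26 26]
306 149 [ 0.481 -0.203  0.197] [23 22 22]
306 152 [ 0.483 -0.208  0.186] [44 43 41]
306 155 [ 0.484 -0.21   0.178] [6 7 8]
306 158 [ 0.484 -0.211  0.17 ] [3 0 4]
306 161 [ 0.484 -0.211  0.163] [7 9 8]
306 164 [ 0.477 -0.189  0.175] [8 8 9]
```

View pics/s0g.png

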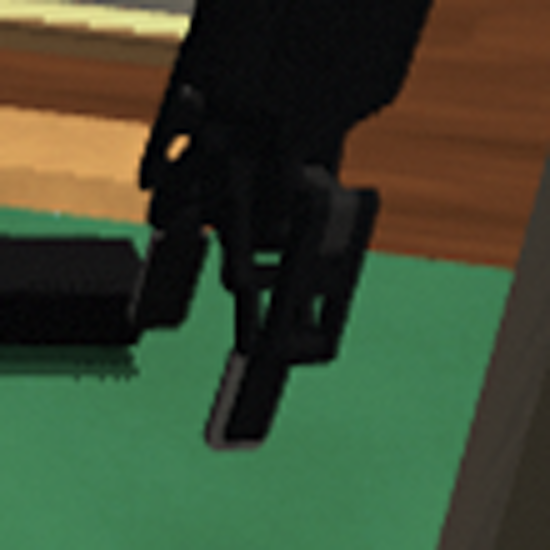

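Measured three ways (start view, side depth, wrist depth), the real fingertips sit about 39 mm behind the reported TCP when shut and about 50 mm when open. So I closed above the wheel and touched nothing, with forces near 0. I'll open there and go down 40 mm more, which puts the tips at z of about 0.152 at a 62 mm opening, still above the boss at 0.130.

Call:
arm_command([
  [-1,0,0,0,0],
  [-1,0,0,0,0],
  [-1,0,0,0,0],
  [-1,0,0,0,0],
  [-1,0,0,0,0],
  [-1,0,0,0,0],
  [-1,0,0,0,0],
  [-1,0.07,0,1,0],
  [-1,0,0,1,0],
  [-1,0,0,1,0],
  [-1,0,0,0.7,0],
  [-1,0,0,0.3,0],
  [-1,0,0,0,0],
  [-1,0,0,0,0],
])

```text
t: 4.8
ee_pos: [0.4927, -0.2133, 0.1055]
ee_rot: [0.82, -0.572, 0.0, -0.0]
wrist_force: [-0.2, 0.8, 0.2]
grip_width: 0.0856
```

```bash
python3 - <<'E'
from h import *
from workcell import monitor
s=monitor.state(); p,d=optics.read_camera("wrist"); q,_=optics.read_camera("side")
cv2.imwrite("pics/w3.png",np.hstack([cv2.resize(p[180:480,170:470,::-1],(400,400)),cv2.resize(q[90:240,230:380,::-1],(400,400),interpolation=2)])); print(s["ee_pos"],s["wrist_force"],s["grip_width"])
E
```

```text
[ 0.4926976  -0.21326378  0.10547016] [-0.22228447  0.76017571  0.19989605] 0.08558618949786118
```

View pics/w3.png

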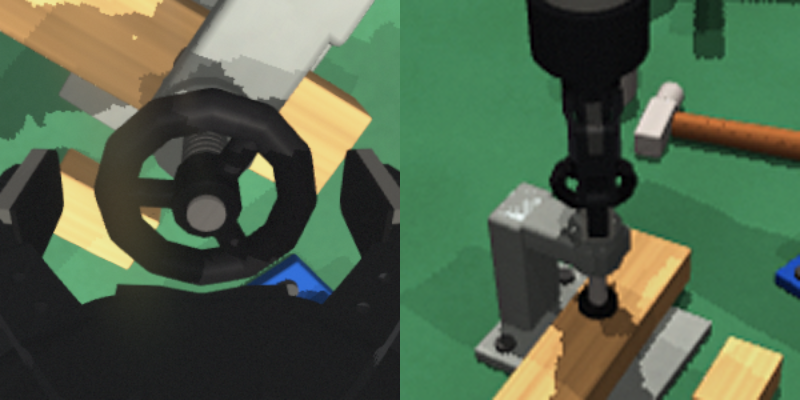

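The wheel, centred at about (205,187) in the left crop, now sits between the open pads, and forces are still near 0. Closing.

Call:
arm_command([
  [1,0,0,0,0],
  [1,0,0,0,0],
  [1,0,0,0,0],
  [1,0,0,0,0],
  [1,0,0,0,0],
], squeeze=50)

```text
t: 5.4
ee_pos: [0.4933, -0.2144, 0.1064]
ee_rot: [0.82, -0.572, 0.002, 0.0]
wrist_force: [-1.2, -4.0, 5.0]
grip_width: 0.0593
```

```bash
python3 - <<'E'
from h import *
from workcell import monitor
s=monitor.state(); p,d=optics.read_camera("wrist"); q,_=optics.read_camera("side")
cv2.imwrite("pics/w4.png",np.hstack([cv2.resize(p[180:480,170:470,::-1],(400,400)),cv2.resize(q[90:240,230:380,::-1],(400,400),interpolation=2)])); print(s["ee_pos"],s["wrist_force"],s["grip_width"])
E
```

```text
[ 0.49326716 -0.21439129  0.10639979] [-1.18426309 -4.04486043  4.96782292] 0.05932753321369964
```

View pics/w4.png

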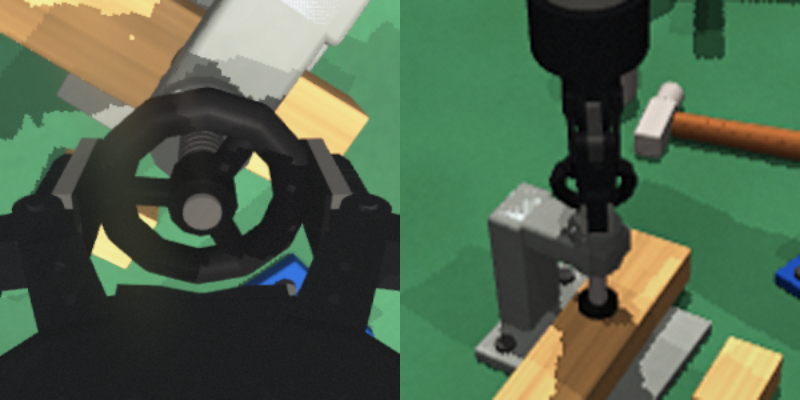

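The rim is held at 59 mm with low forces. First a short test turn: anticlockwise from above is a negative turn about the tool's z, which points down.

Call:
arm_command([
  [1,0,0,-0.07,-4],
  [1,0,0,-0.14,-8],
  [1,0,0,-0.07,-4],
  [1,0,0,0,0],
  [1,0,0,0,0],
])

```text
t: 6.0
ee_pos: [0.4934, -0.2146, 0.1092]
ee_rot: [0.891, -0.453, 0.002, 0.001]
wrist_force: [-0.8, -4.4, 6.3]
grip_width: 0.059
```

```bash
python3 - <<'E'
from h import *
from workcell import monitor
s=monitor.state(); p,d=optics.read_camera("wrist"); q,_=optics.read_camera("side")
cv2.imwrite("pics/w5.png",np.hstack([cv2.resize(p[180:480,170:470,::-1],(400,400)),cv2.resize(q[90:240,230:380,::-1],(400,400),interpolation=2)])); print(s["ee_pos"],s["wrist_force"],s["wrist_torque"],s["grip_width"],s["joints"])
E
```

```text
[ 0.49343078 -0.21460897  0.10915507] [-0.80906669 -4.39408708  6.34531024] [-1.14036111e+00  1.03530692e-03  1.28222560e-01] 0.05896047956956101 [-4.09150292e-01  3.62588186e-01 -5.07157037e-02  1.15421366e+00
 -1.73778896e-03  2.10240841e+00]
```

View pics/w5.png

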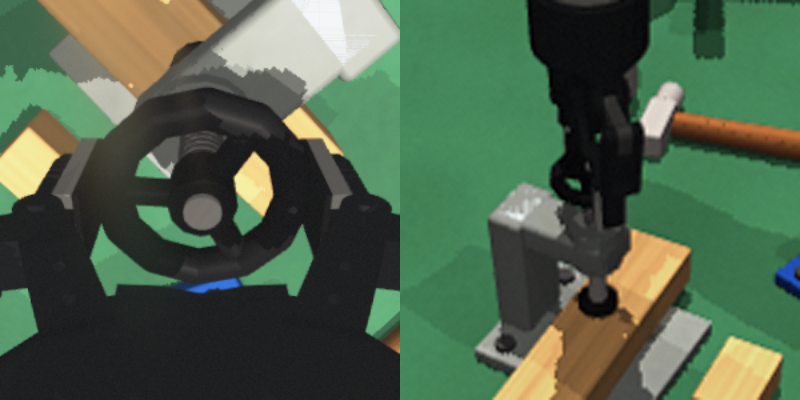

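The spokes stay fixed relative to the hand while the scene turns, and the hand rose 2.8 mm, so the wheel is turning with it. I'll continue to about 92° in total, roughly 16 mm.

Call:
arm_command([
  [1,0,0,-0.07,-4],
  [1,0,0,-0.14,-8],
  [1,0,0,-0.14,-8],
  [1,0,0,-0.14,-8],
  [1,0,0,-0.14,-8],
  [1,0,0,-0.14,-8],
  [1,0,0,-0.14,-8],
  [1,0,0,-0.14,-8],
  [1,0,0,-0.14,-8],
  [1,0,0,-0.14,-8],
  [1,0,0,0,0],
  [1,0,0,0,0],
])

```text
t: 7.3
ee_pos: [0.4948, -0.2149, 0.1225]
ee_rot: [0.981, 0.192, 0.002, 0.002]
wrist_force: [3.8, -7.9, 4.4]
grip_width: 0.0595
```

```bash
python3 - <<'E'
from h import *
from workcell import monitor
s=monitor.state(); p,d=optics.read_camera("wrist"); q,_=optics.read_camera("side")
cv2.imwrite("pics/w6.png",np.hstack([cv2.resize(p[180:480,170:470,::-1],(400,400)),cv2.resize(q[90:240,230:380,::-1],(400,400),interpolation=2)])); print(s["ee_pos"],s["wrist_force"],s["wrist_torque"],s["grip_width"],s["joints"])
E
```

```text
[ 0.49478024 -0.21491283  0.12248423] [ 3.81833646 -7.90958929  4.39827152] [-1.18075557 -0.68526656  0.19690343] 0.05952180033235208 [-4.09088036e-01  3.53170936e-01 -2.79976364e-02  1.18390786e+00
 -1.08043140e-03  7.75924081e-01]
```

View pics/w6.png

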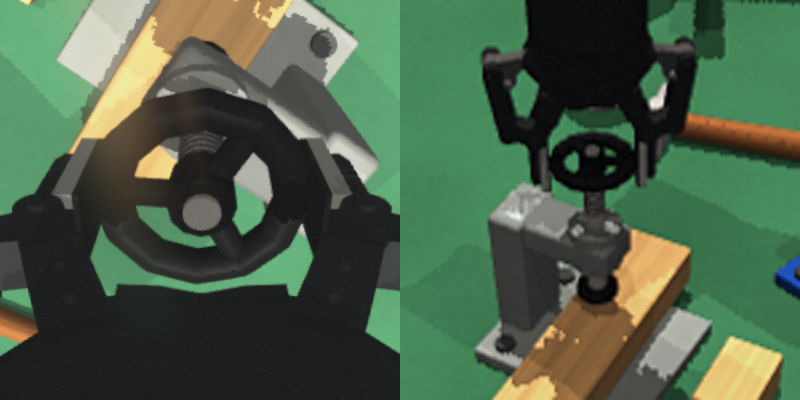

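The hand rose 16 mm over 92°, the wheel is still gripped square, and the side view shows the foot off the wood. I'll open and go straight up.

Call:
arm_command([
  [-1,0,0,0,0],
  [-1,0,0,0,0],
  [-1,0,0,0,0],
  [-1,0,0,0,0],
  [-1,0,0,0,0],
  [-1,0,0,0,0],
  [-1,0,0,-1,0],
  [-1,0,0,-2,0],
  [-1,0,0,-3,0],
  [-1,0,0,-3,0],
  [-1,0,0,-3,0],
  [-1,0,0,0,0],
  [-1,0,0,0,0],
])

```text
t: 8.7
ee_pos: [0.4931, -0.2134, 0.2427]
ee_rot: [0.981, 0.193, 0.001, 0.001]
wrist_force: [-0.7, -0.3, -0.4]
grip_width: 0.0854
```

```bash
python3 - <<'E'
from h import *
from workcell import monitor
s=monitor.state(); p,d=optics.read_camera("wrist"); q,qd=optics.read_camera("side"); s0=np.load("side0.npz")
K,R,t=cam("side")
def cloud(d):
    V,U=np.mgrid[:480,:640];X=np.stack([(U-K[0,2])/K[0,0]*d,(V-K[1,2])/K[0,0]*d,d],-1); return (X-t)@R
for nm,p_,d_ in(("before",s0["p"],s0["d"]),("after",q,qd)):
    W=cloud(d_); r=np.linalg.norm(W[...,:2]-[.4926,-.2132],axis=-1); hsv=cv2.cvtColor(p_,cv2.COLOR_RGB2HSV)
    m=(r<.036)&(r>.02)&(p_.max(2)<60)&(W[...,2]>.15)&(W[...,2]<.205)&(d_>0)
    tm=(r<.16)&(abs(W[...,2]-.046)<.006)&(hsv[...,0]<30)&(hsv[...,1]>80)&(d_>0)
    f=(r<.022)&(p_.max(2)<50)&(W[...,2]>.03)&(W[...,2]<.09)&(d_>0)
    print(nm,"rim z",np.percentile(W[m][:,2],[50,95]),"foot z",np.percentile(W[f][:,2],[10,50,95]) if f.any() else 0,"timber",cv2.minAreaRect(W[tm][:,:2].astype(np.float32)*1000))
cv2.imwrite("pics/w7.png",np.hstack([cv2.resize(p,(400,300))[:,:,::-1],cv2.resize(q,(400,300))[:,:,::-1]])); cv2.imwrite("pics/w7c.png",cv2.resize(q[120:240,230:380,::-1],(750,600),interpolation=2))
print(s["ee_pos"],s["wrist_force"],s["grip_width"])
E
```

```text
before rim z [0.17271186 0.17521897] foot z [0.04974624 0.05447381 0.05754743] timber ((488.4374084472656, -194.70156860351562), (220.4967498779297, 60.502777099609375), 79.74473571777344)
after rim z [0.18882988 0.19113423] foot z [0.06490145 0.07040941 0.07271955] timber ((488.5980224609375, -195.566162109375), (220.79837036132812, 61.2310676574707), 79.86634063720703)
[ 0.4930602  -0.2133953   0.24269886] [-0.67991218 -0.26817356 -0.3693817 ] 0.0854479248926382
```

View pics/w7.png

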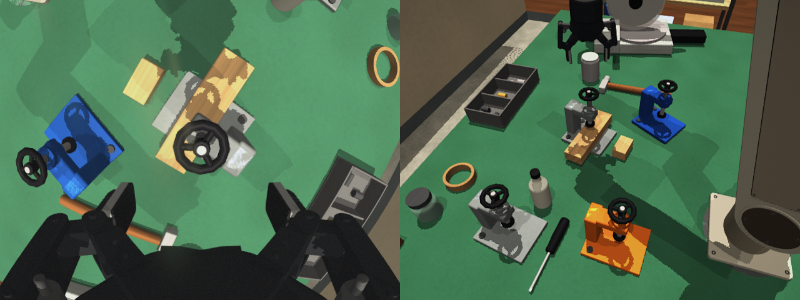

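View pics/w7c.png

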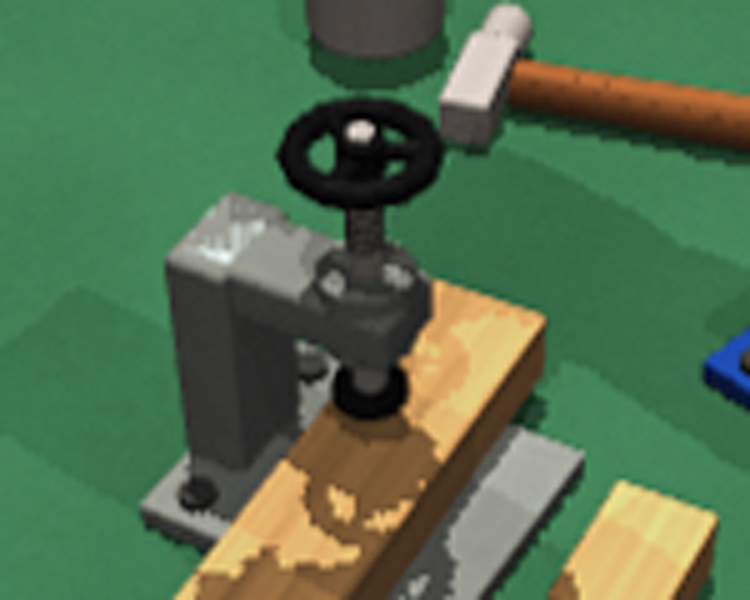

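The wheel (crop (360,150)) and the foot (crop (370,390)) are both about 16 mm higher. The timber moved less than 1 mm, which is within noise, and the hand is well clear. Handing in.

```bash
python3 -c "
from workcell import robot; print(robot.hand_in())"
```

```text
the job is handed in; nothing more can be done
None
```

I unscrewed the grey clamp that holds the timber, turning its handwheel about 92° anticlockwise while the hand rose with it. I then let go, moved the hand up clear and handed the job in at about 9 s.

**Last checks:**
- **Clearance:** side-camera depth shows the wheel 16.1 mm higher and the foot about 15–16 mm higher, which agrees with the 16 mm the hand rose.
- **Timber:** its measured position changed by less than 1 mm, which is within measuring noise.
- **Other clamps:** I did not go near the spare clamp's wheel or the orange one. The blue clamp was only passed at a distance.
- **Hand:** the gripper is open, clear of everything, with wrist forces under 1 N.

**One thing disagreed with the description:** the real fingertips sit about 39 mm behind the reported TCP when shut, and about 50 mm when open. Because of this, my first closing shut on air above the wheel without touching anything. I measured the offset in the camera views, went 40 mm lower and gripped the rim properly. The gripper then read about 59 mm, against the 62 mm wheel diameter.

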